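# Set the polarizer lever to the red dot and take the reading

### The job

The polarizing viewer has to be set for the vial standing on its window: with the fingertips, gently push the orange post of the lever round until the lever's white pointer points at the middle of the red dot on the scale, and only then press the green button fully down and let it come up again. Nothing is to be gripped or lifted, and the vial and the other things round the viewer stay where they stand.

Things in the scene. Friction and masses are not known exactly. Their poses are not given: they have to be found in the camera images.
- viewer: Polarizing viewer, fixed: white round housing, radius 115 mm, top at z = 40 mm with a black scale; white window of radius 32 mm in the middle, top at z = 47 mm. Origin: centre of its underside, on the vertical axis of the polarizer ring. Its -x axis runs through the middle of the scale, on the robot's side. A white block (60 x 75 x 34 mm) on its -y side carries the button, 152 mm from the axis.
- lever (a joint): Angle of the lever, and of the dark polarizer ring (radius 58 mm, top z = 52.5 mm) it is part of, about the viewer's vertical axis, rad, stops at -1.45 and 1.45. 0: lever along the viewer's -x axis (to the robot); positive turns counterclockwise seen from above, so the lever swings towards the button side (viewer's -y). It stays where it is left; about 1 N at the post moves it.
- post_mid (a point): On the axis of the orange post, 75 mm from the turning axis, at z = 71.5 mm. The post is 12 mm thick, upright, from z = 52.5 mm to its ball end (14 mm thick) at z = 91 mm.
- pointer_tip (a point): Outer end of the lever's white pointer, 89 mm from the turning axis, z = 50 mm. The arm behind it is flat aluminium, 9 mm wide, top at z = 52.5 mm. The point's -x axis points outward along the lever, y across it.
- dot_red: Red dot on the scale, flat disc 12 mm in diameter, 2 mm high, fixed, top at z = 43 mm; origin at the centre of its underside, 92 to 106 mm from the turning axis. The pointer ends inside it and never covers it. The dots trade places from run to run.
- dot_blue: Blue dot of the same size elsewhere on the scale; not used now.
- dot_yellow: Yellow dot of the same size elsewhere on the scale; not used now.
- read_button (a joint): Travel of the green spring button, m: 0 up, 0.006 fully down. 4 N presses it fully.
- read_button_top (a point): Centre of the top of the green button, 26 mm in diameter; it moves straight down when pressed.
- specimen_vial: Small glass vial with black cap, 27 mm diameter, 62 mm high, standing loose on the window (its top at z = 109 mm). Origin: centre of its underside. Leave alone.
- beaker: Glass beaker, 54 mm diameter, 71 mm high, loose. Origin: centre of its underside. Leave alone.
- tall_vial_right: Vial with white cap, 26 mm diameter, 95 mm high, loose, right of the viewer. Origin: centre of its underside. Leave alone.
- tall_vial_left: Vial with white cap, 26 mm diameter, 95 mm high, loose, left of the viewer. Origin: centre of its underside. Leave alone.
- stopper: Black rubber stopper, 24 mm diameter, 25 mm high, loose. Origin: centre of its underside. Leave alone.
- tin: Round tin with blue lid, 62 mm diameter, 30 mm high, loose, behind the viewer. Origin: centre of its underside. Leave alone.
- timer: White bench timer, 58 x 73 x 38 mm, loose. Origin: centre of its underside. Leave alone.

How it is judged:
On the way, in this order (a step that is already met when the one before it is completed fails the run):
1. the lever's pointer points at the red dot (y of dot_red in the frame of pointer_tip between -0.005 and 0.005 m and x of dot_red in the frame of pointer_tip below 0 m), for 0.2 s.
2. the green button is pressed down with the pointer at the red dot (all of step 1 and value of joint read_button above 0.0045 m), for 0.03 s.
At the end, for the whole second after the job is handed in: The line of the lever passes within 5 mm of the centre of the red dot (about 3 degrees), the lever is at rest, the button was pressed at least 4.5 mm and is up again (within 1 mm), and every loose thing stands upright within 10 mm of where it was (all of step 1 and value of joint read_button below 0.001 m and velocity of joint lever between -0.02 and 0.02 rad/s and distance of each of specimen_vial, beaker, tall_vial_right, tall_vial_left, stopper, tin, timer from where it was at the start of the episode below 0.01 m and angle between each of specimen_vial, beaker, tall_vial_right, tall_vial_left, stopper, tin, timer's own z axis and vertical below 0.15 rad); the robot touches nothing.
It fails at once if the button is pressed while the pointer is not at the red dot (value of joint read_button above 0.002 m and not (y of dot_red in the frame of pointer_tip between -0.005 and 0.005 m and x of dot_red in the frame of pointer_tip below 0 m)).
It fails at once if the lever is gripped or forced (more than 20 N from the fingers) (contact force between the fingers and lever above 20 N).
It fails at once if a loose thing is lifted, pushed away (15 mm) or tipped (distance of any of specimen_vial, beaker, tall_vial_right, tall_vial_left, stopper, tin, timer from where it was at the start of the episode above 0.015 m or angle between any of specimen_vial, beaker, tall_vial_right, tall_vial_left, stopper, tin, timer's own z axis and vertical above 0.35 rad).
It also fails if it takes over 51 s, if anything falls off the work surface, if the arm or the gripper's body presses on something with over 40 N, if the wrist force passes 120 N, or if a joint passes its speed limit or range.

### The arm

A 6-joint arm with a two-finger parallel gripper is mounted at the origin on a cart in front of the work surface, level with it; the furniture and walls round the work are solid. World frame = base frame: x ahead of the robot, y to its left, z up, the work surface at z = 0. Lengths are in m, angles in rad, forces in N, time in s.
With the tool pointing down it reaches from about 0.35 to 0.775 m from the base axis. Payload 5.5 kg.
Tool frame: the origin (TCP) lies between the finger pads; the fingertips stand 8 mm ahead of it and the grasp point (between the pads) lies 11 mm behind it; z points along the fingers, y is the line along which they close (so a half turn about z gives the same grasp; the last joint's range is limited). The gripper opens to 85 mm and grips with 20 to 120 N. Pads are 22 mm wide; open, the fingers measure 114 mm over their backs; the gripper's body (76 mm by 85 mm) begins 54 mm behind the grasp point. The pads swing forward as they close: fully open they stand 13 mm farther back than shut.
Start: joints at [-1.242, 0.313, 0.046, 1.304, 0, 1.431], TCP at [0.26, -0.513, 0.239] pointing down, gripper open.
Joint ranges: [-2.76, 2.76], [-0.86, 1.69], [-1.03, 1.26], [-2.2, 2.34], [-1.47, 1.5], [-3.14, 3.14]. Speed limits (rad/s): [2.57, 2.57, 3.14, 3.14, 3.14, 3.14].

### API

Orientations are given as a unit quaternion [w, x, y, z].
In Python, from workcell import status, vision, job gives the robot as it stands. The module is installed in compiled form; this text tells all that it offers.
- The arm moves only by the tool apply_moves, never from a script. Its argument "moves" is one flat list of numbers, 6 for each row, row after row: the shift along the world's x, y, z in units of 25 mm (1.0 is 25 mm), then the turn, a rotation vector about the world's x, y, z in rad. In form: [x, y, z, rx, ry, rz, x, y, z, rx, ry, rz, ...]. A call has 1 to 20 rows; each row is the pose to reach, as a shift and turn from the pose commanded when the call began; what a row does not reach only later rows make up. A row lasts 1/12 s, in which the tool goes at most 41.7 mm and 7.16 degrees, less where a joint would pass 70% of its speed; a pose out of reach is approached as far as the arm can. A call with a gripper value outside its range is refused whole. "claw" is the opening in per cent of the stroke, from 0 (shut) to 100 (fully open), set as the call begins (left out, the last holds). The fingers move at their own pace and stop on an object; "newtons" is the grip in N (left out, the last holds). Time passes only in rows, so rows that repeat a pose let the fingers close. It gives the time, the measured TCP pose, the force, the opening and the grip force at its end, in the units of the state.
- status.get_state(): the state, without advancing time (a new reading comes with each control period).
- vision.read_camera(name): name is "scene" or "top"; returns a dict with "image" (480x640x3 uint8, blue, green, red), "camera_matrix" (3x3 intrinsics, pixels), "camera_from_world" (4x4, takes a point from world to camera coordinates). Camera axes: x right, y down, z forward; pixel columns grow to the right and rows downward; lengths in m; the calibration is good to about 2 mm. A picture is of the moment at which its call begins. There is no depth.
- job.hand_in(): hands the job in; it is judged then, once.
The state is a dict: "clock": time; "joint_pos": joint angles; "qvel": joint speeds; "tau": joint torques, N m; "tcp_pos": TCP position; "orientation": TCP orientation; "wrist_force": force on the tool from outside, world axes, zero at the start; "ft_torque": the same for the moment, N m; "finger_gap": finger opening in m; "grip_force": force on a finger pad.
Only numpy, scipy, OpenCV 4.12 (cv2) and the standard library are available. Lean on these libraries where they do the work, as an engineer would, in place of code of your own. Each camera call takes 0.05 s, during which the arm holds its last target. There are 200 camera calls.

## Working session

There is one attempt and no reset: what is moved stays moved. The work goes in short steps, Python scripts to look and compute and a tool call to move; the robot and the scene stay as the last step left them, time stands still between calls to the robot, and variables do not carry over. Pictures are saved under pics/ and viewed, at most 10 in all, crops included, and the job is handed in when it is done.

Besides the shell and the picture viewer there is one more tool, called after "Call:" as name(argument=value, ...) on one line, values as JSON. apply_moves: Moves the arm, as the interface text tells. Its arguments: {"type":"object","properties":{"moves":{"type":"array","items":{"type":"number"}},"claw":{"type":"number"},"newtons":{"type":"number"}},"required":["moves"]}

```bash
mkdir -p pics; cat > h.py <<'E'
import cv2, numpy as np
from workcell import status, vision, job
def cam(n): return vision.read_camera(n)
def ray(c,u,v,z):
    K=c["camera_matrix"];T=np.array(c["camera_from_world"]);R=T[:3,:3];t=T[:3,3]
    o=-R.T@t; d=R.T@np.linalg.inv(K)@[u,v,1]
    return o+d*(z-o[2])/d[2]
def proj(c,p):
    T=np.array(c["camera_from_world"]);q=c["camera_matrix"]@(T[:3,:3]@np.array(p)+T[:3,3]);return q[:2]/q[2]
E
python3 - <<'E'
from h import *
for n in("top","scene"):
    c=cam(n);cv2.imwrite(f"pics/{n}0.png",c["image"]);T=np.array(c["camera_from_world"]);print(n,-T[:3,:3].T@T[:3,3])
print(status.get_state())
E
```

```text
top [ 0.44034866 -0.09063471  1.31864585]
scene [-0.19100432  0.28752672  0.78148239]
{'clock': 0.1, 'joint_pos': array([-1.24162066e+00,  3.13925832e-01,  4.50875082e-02,  1.30362273e+00,
       -9.54819553e-06,  1.43121345e+00]), 'qvel': array([ 0.00065177, -0.000789  ,  0.00372534, -0.00199663,  0.00022465,
       -0.00075222]), 'tau': array([ 1.34111739e-03, -4.81727672e+01,  2.99243224e+01,  1.27678344e-02,
       -1.59342875e-05,  2.39280058e-05]), 'tcp_pos': array([ 0.25962224, -0.51254135,  0.23849567]), 'orientation': array([-8.28174449e-04,  9.72658347e-01,  2.32239201e-01, -8.35395942e-05]), 'wrist_force': array([ 0.46766633,  0.60103494, -0.56415184]), 'ft_torque': array([ 0.01021627, -0.01051208, -0.00939801]), 'grip_force': 0.0, 'finger_gap': 0.08551464199034302}
```

View pics/top0.png

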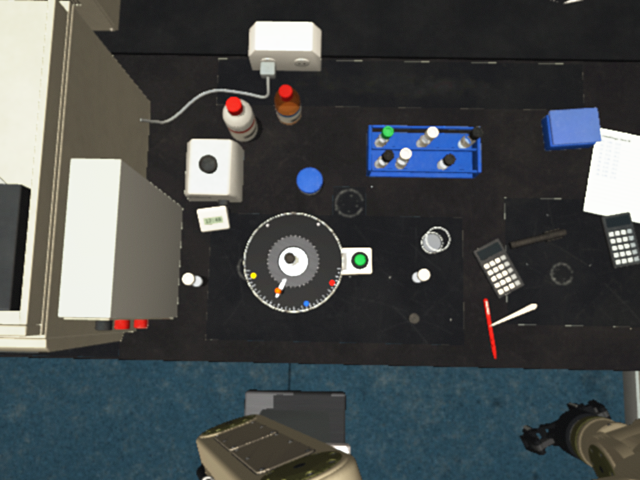

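View pics/scene0.png

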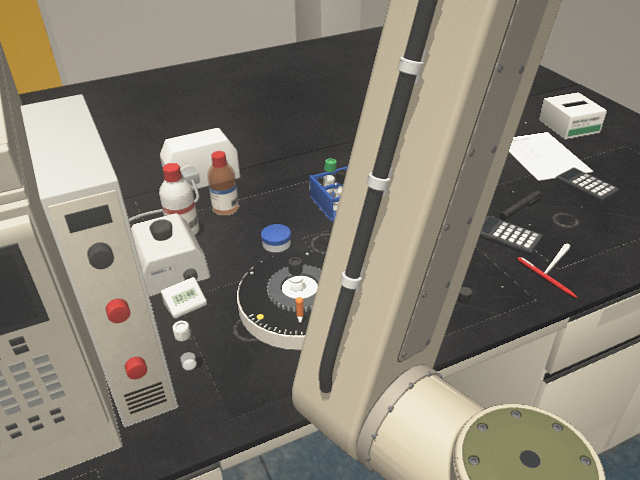

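```bash
python3 - <<'E'
from h import *
c=cam("top");im=c["image"]
crop=im[205:320,175:315+70];cv2.imwrite("pics/crop0.png",cv2.resize(crop[:, 60:205],None,fx=5,fy=5,interpolation=cv2.INTER_CUBIC))
hsv=cv2.cvtColor(im,cv2.COLOR_BGR2HSV)
def cent(lo,hi,z,name):
    m=cv2.inRange(hsv,lo,hi);m[:205]=0;m[320:]=0;m[:,:235]=0;m[:,380:]=0
    n,l,s,cc=cv2.connectedComponentsWithStats(m)
    for i in range(1,n):
        if s[i,4]>5: print(name,s[i,4],cc[i],ray(c,*cc[i],z))
cent((0,150,100),(5,255,255),.043,"red")
cent((6,120,100),(18,255,255),.08,"orange")
cent((22,120,100),(35,255,255),.043,"yel")
cent((100,150,80),(125,255,255),.043,"blue")
cent((45,120,60),(85,255,255),.045,"green")
# housing fit
for n,z,r in(("housing",.04,.115),):
    for guess in((293,262),): print(n,ray(c,*guess,z))
E
```

```text
red 33 [331.42424242 282.24242424] [ 0.51591378 -0.11018636  0.043     ]
orange 29 [277.17241379 290.17241379] [0.49375824 0.00979632 0.08      ]
yel 38 [253.05263158 275.07894737] [0.52855091 0.06894438 0.043     ]
blue 26 [305.80769231 302.80769231] [ 0.46817251 -0.05299432  0.043     ]
green 123 [359.69105691 259.43089431] [ 0.56914821 -0.1737415   0.045     ]
housing [ 0.56064548 -0.02132193  0.04      ]
```

View pics/crop0.png

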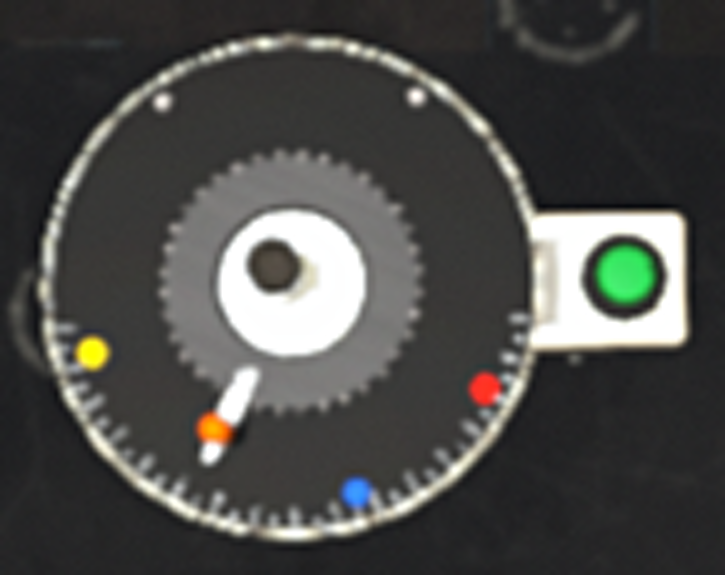

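```bash
python3 - <<'E'
from h import *
c=cam("top")
w=ray(c,293.2,261.4,.047);h=ray(c,292.6,262.7,.04)
# housing fit: project top rim for centre candidates vs extremes
print("win",w,"hous",h)
for C in (w,h,(w+h)/2):
    R=ray(c,331.9,282.6,.043)-C; G=ray(c,359.7,259.9,.045)-C; P=ray(c,277.4,290.6,.088)-C; T=ray(c,276.6,297,.05)-C
    for n,v in(("red",R),("btn",G),("post",P),("tip",T)): print(n,v[:2].round(4),np.hypot(*v[:2]).round(4),np.degrees(np.arctan2(-v[1],-v[0])).round(1))
E
```

```text
win [ 0.56136976 -0.02212108  0.047     ] hous [ 0.55901602 -0.0204474   0.04      ]
red [-0.0462 -0.0892] 0.1004 62.6
btn [ 0.0067 -0.1517] 0.1518 92.5
post [-0.0689  0.0307] 0.0754 -24.1
tip [-0.0817  0.0352] 0.089 -23.3
red [-0.0439 -0.0908] 0.1009 64.2
btn [ 0.0091 -0.1533] 0.1536 93.4
post [-0.0665  0.0291] 0.0726 -23.6
tip [-0.0794  0.0335] 0.0861 -22.9
red [-0.0451 -0.09  ] 0.1007 63.4
btn [ 0.0079 -0.1525] 0.1527 93.0
post [-0.0677  0.0299] 0.074 -23.8
tip [-0.0805  0.0343] 0.0875 -23.1
```

Call:
apply_moves(moves=[1.5,3.4,0,0,0,0.1,3,6.8,0,0,0,0.2,4.5,10.2,0,0,0,0.3,6,13.6,0,0,0,0.4,7.5,17,0,0,0,0.5,9,20,0,0,0,0.6,10.2,22.5,0,0,0,0.66,10.2,22.5,0,0,0,0.66,10.2,22.5,0,0,0,0.66,10.2,22.5,0,0,0,0.66,10.2,22.5,0,0,0,0.66,10.2,22.5,0,0,0,0.66,10.2,22.5,0,0,0,0.66,10.2,22.5,0,0,0,0.66,10.2,22.5,0,0,0,0.66,10.2,22.5,0,0,0,0.66,10.2,22.5,0,0,0,0.66,10.2,22.5,0,0,0,0.66,10.2,22.5,0,0,0,0.66,10.2,22.5,0,0,0,0.66], claw=0, newtons=20)

```text
clock: 1.87
tcp_pos: [0.5144, 0.0483, 0.2394]
orientation: [0.0, 0.845, 0.534, -0.0]
wrist_force: [0.3, 0.1, -0.5]
finger_gap: -0.0002
grip_force: 0.0
```

Call:
apply_moves(moves=[0,0,-1.2,0,0,0,0,0,-2.4,0,0,0,0,0,-3.6,0,0,0,0,0,-4.8,0,0,0,0,0,-5.8,0,0,0,0,0,-6.4,0,0,0,0,0,-6.76,0,0,0,0,0,-6.76,0,0,0,0,0,-6.76,0,0,0,0,0,-6.76,0,0,0])

```text
clock: 2.7
tcp_pos: [0.5158, 0.049, 0.0717]
orientation: [0.001, 0.845, 0.535, 0.001]
wrist_force: [-0.2, 0.1, 1.1]
finger_gap: 0.0
grip_force: 0.0
```

```bash
cat > arc.py <<'E'
from h import *
import sys
C=np.array([.5612,-.0218])
def pose(ps,d):
    f=np.pi+np.radians(ps);u=np.array([np.cos(f),np.sin(f)]);t=np.array([-u[1],u[0]])
    return C+.074*u-d*t, f+np.pi/2-np.pi
def rows(cmds):
    s=status.get_state();q=s["orientation"];p=s["tcp_pos"];y=2*np.arctan2(q[2],q[1])
    print(p,np.degrees(y),s["wrist_force"])
    for ps,d in cmds:
        a,b=pose(ps,d);r=(b-y+np.pi)%(2*np.pi)-np.pi
        print(f"{(a[0]-p[0])/.025:.2f}, {(a[1]-p[1])/.025:.2f}, 0, 0, 0, {r:.2f},",end=" ")
    print()
E
python3 - <<'E'
from arc import *
rows([(-23.6,d) for d in(.04,.035,.03,.026,.022,.019)]+[(p,.018) for p in np.linspace(-22,18,14)])
E
```

```text
[0.51584459 0.04899529 0.07165913] 64.62821788761352 [-0.23425717  0.13047126  1.13585445]
-0.26, -0.18, 0, 0, 0, 0.03, -0.34, -0.36, 0, 0, 0, 0.03, -0.42, -0.55, 0, 0, 0, 0.03, -0.48, -0.69, 0, 0, 0, 0.03, -0.55, -0.84, 0, 0, 0, 0.03, -0.59, -0.95, 0, 0, 0, 0.03, -0.66, -1.06, 0, 0, 0, 0.06, -0.75, -1.19, 0, 0, 0, 0.11, -0.84, -1.33, 0, 0, 0, 0.17, -0.91, -1.48, 0, 0, 0, 0.22, -0.98, -1.62, 0, 0, 0, 0.27, -1.04, -1.78, 0, 0, 0, 0.33, -1.10, -1.93, 0, 0, 0, 0.38, -1.14, -2.09, 0, 0, 0, 0.43, -1.18, -2.25, 0, 0, 0, 0.49, -1.20, -2.41, 0, 0, 0, 0.54, -1.22, -2.57, 0, 0, 0, 0.60, -1.23, -2.73, 0, 0, 0, 0.65, -1.23, -2.90, 0, 0, 0, 0.70, -1.22, -3.06, 0, 0, 0, 0.76,
```

Call:
apply_moves(moves=[-0.26,-0.18,0,0,0,0.03,-0.34,-0.36,0,0,0,0.03,-0.42,-0.55,0,0,0,0.03,-0.48,-0.69,0,0,0,0.03,-0.55,-0.84,0,0,0,0.03,-0.59,-0.95,0,0,0,0.03,-0.66,-1.06,0,0,0,0.06,-0.75,-1.19,0,0,0,0.11,-0.84,-1.33,0,0,0,0.17,-0.91,-1.48,0,0,0,0.22,-0.98,-1.62,0,0,0,0.27,-1.04,-1.78,0,0,0,0.33,-1.1,-1.93,0,0,0,0.38,-1.14,-2.09,0,0,0,0.43,-1.18,-2.25,0,0,0,0.49,-1.2,-2.41,0,0,0,0.54,-1.22,-2.57,0,0,0,0.6,-1.23,-2.73,0,0,0,0.65,-1.23,-2.9,0,0,0,0.7,-1.22,-3.06,0,0,0,0.76])

```text
clock: 4.37
tcp_pos: [0.4842, -0.0271, 0.0704]
orientation: [-0.0, 0.585, 0.811, 0.0]
wrist_force: [-1.3, 1.3, 0.7]
finger_gap: 0.0003
grip_force: 0.5
```

```bash
python3 - <<'E'
from arc import *
c=cam("top");a=cv2.resize(c["image"][205:320,235:380],None,fx=4,fy=4,interpolation=cv2.INTER_CUBIC)
cv2.imwrite("pics/t1.png",a)
rows([(p,.018) for p in np.linspace(20,56,16)])
E
```

```text
[ 0.48430119 -0.02772614  0.07035597] 108.49727006489144 [-1.11474091  0.39582381 -0.4294595 ]
0.05, -0.10, 0, 0, 0, 0.03, 0.06, -0.23, 0, 0, 0, 0.07, 0.09, -0.35, 0, 0, 0, 0.11, 0.11, -0.48, 0, 0, 0, 0.15, 0.15, -0.60, 0, 0, 0, 0.19, 0.18, -0.72, 0, 0, 0, 0.24, 0.23, -0.84, 0, 0, 0, 0.28, 0.27, -0.96, 0, 0, 0, 0.32, 0.33, -1.08, 0, 0, 0, 0.36, 0.38, -1.19, 0, 0, 0, 0.40, 0.45, -1.30, 0, 0, 0, 0.45, 0.51, -1.41, 0, 0, 0, 0.49, 0.58, -1.52, 0, 0, 0, 0.53, 0.66, -1.62, 0, 0, 0, 0.57, 0.74, -1.72, 0, 0, 0, 0.61, 0.82, -1.81, 0, 0, 0, 0.65,
```

View pics/t1.png

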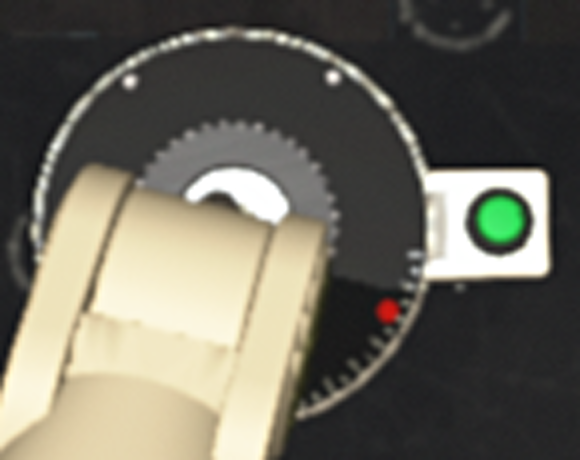

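The arm hides the lever here; the red dot at crop (388,311) is in view, and the wrist force of about 1 N fits a pushed lever. I'll go on to just short of the dot.

Call:
apply_moves(moves=[0.05,-0.1,0,0,0,0.03,0.06,-0.23,0,0,0,0.07,0.09,-0.35,0,0,0,0.11,0.11,-0.48,0,0,0,0.15,0.15,-0.6,0,0,0,0.19,0.18,-0.72,0,0,0,0.24,0.23,-0.84,0,0,0,0.28,0.27,-0.96,0,0,0,0.32,0.33,-1.08,0,0,0,0.36,0.38,-1.19,0,0,0,0.4,0.45,-1.3,0,0,0,0.45,0.51,-1.41,0,0,0,0.49,0.58,-1.52,0,0,0,0.53,0.66,-1.62,0,0,0,0.57,0.74,-1.72,0,0,0,0.61,0.82,-1.81,0,0,0,0.65,0.82,-1.81,0,0,0,0.65,0.82,-1.81,0,0,0,0.65,0.82,-1.81,0,0,0,0.65])

```text
clock: 6.0
tcp_pos: [0.5048, -0.0722, 0.0703]
orientation: [0.0, 0.298, 0.955, 0.0]
wrist_force: [0.0, -0.1, 0.2]
finger_gap: -0.0001
grip_force: 0.0
```

```bash
python3 - <<'E'
from arc import *
for n,s in(("top",np.s_[205:320,235:380]),("scene",np.s_[200:380,200:400])):
    c=cam(n);a=cv2.resize(c["image"][s],None,fx=4,fy=4,interpolation=cv2.INTER_CUBIC)
    cv2.imwrite(f"pics/{n}2.png",a)
rows([(62.8,.018)])
E
```

```text
[ 0.50482883 -0.07217031  0.07039384] 145.41476936318222 [ 0.55667314  0.12968344 -0.26206197]
0.26, -0.29, 0, 0, 0, 0.13,
```

View pics/top2.png

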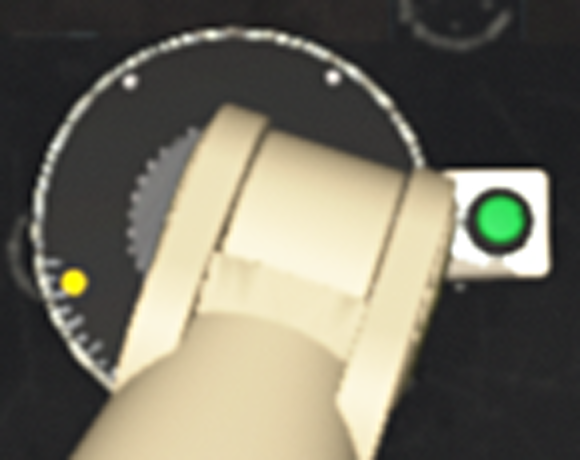

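The lever is still under the arm. I'll back off along the tangent, rise, and swing left for a clear look.

Call:
apply_moves(moves=[-0.4,0.3,0,0,0,0,-0.83,0.56,0,0,0,0,-0.83,0.56,1,0,0,0,-0.83,0.56,2.4,0,0,0,-0.83,0.56,3.8,0,0,0,-0.83,1.5,5,0,0,0,-0.83,3,6,0,0,0,-0.83,4.5,6,0,0,0,-0.83,6,6,0,0,0,-0.83,7.5,6,0,0,0,-0.83,9,6,0,0,0,-0.83,9,6,0,0,0,-0.83,9,6,0,0,0,-0.83,9,6,0,0,0])

```text
clock: 7.27
tcp_pos: [0.4838, 0.1528, 0.2202]
orientation: [-0.0, 0.297, 0.955, -0.0]
wrist_force: [-0.5, -0.4, -0.4]
finger_gap: 0.0003
grip_force: 0.0
```

```bash
python3 - <<'E'
from arc import *
c=cam("top");a=cv2.resize(c["image"][215:305,280:380],None,fx=6,fy=6,interpolation=cv2.INTER_CUBIC)
cv2.imwrite("pics/t3.png",a)
E
```

```text
(no output)
```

View pics/t3.png

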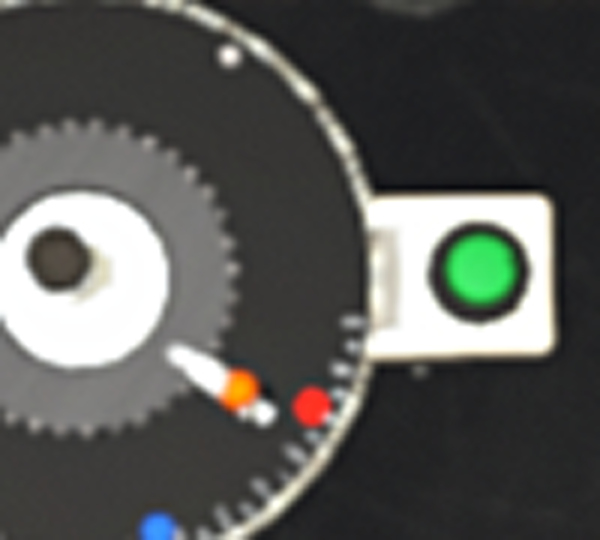

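The pointer tip is at crop (267,415), the orange ball at (240,390), the red dot at (313,407), and the window centre at (79,279). The lever stops a few degrees short of the dot.

```bash
python3 - <<'E'
from arc import *
c=cam("top")
f=lambda u,v,z: ray(c,280+(u+.5)/6-.5,215+(v+.5)/6-.5,z)
W=f(79,279,.047)
print(W)
for C0 in (W,np.array([.5612,-.0218,0])):
  for n,u,v,z in(("tip",265,414,.051),("in",174,350,.0525),("ball",240,389,.088),("red",313,407,.043),("btn",480,270,.045)):
    d=f(u,v,z)-C0;print(n,f(u,v,z)[:2],np.hypot(*d[:2]).round(4),np.degrees(np.arctan2(-d[1],-d[0])).round(2))
a=f(265,414,.051)-f(174,350,.0525);print("lever line",np.degrees(np.arctan2(-a[1],-a[0])))
print(status.get_state()["tcp_pos"])
rows([(56,.043),(56,.018)])
E
```

```text
[ 0.56207406 -0.02107466  0.047     ]
tip [ 0.51205303 -0.09277419] 0.0874 55.1
in [ 0.53537707 -0.05796535] 0.0455 54.11
ball [ 0.51891217 -0.08338121] 0.0758 55.29
red [ 0.51553307 -0.11093426] 0.1012 62.62
btn [ 0.56879371 -0.17349966] 0.1526 92.52
tip [ 0.51205303 -0.09277419] 0.0863 55.3
in [ 0.53537707 -0.05796535] 0.0444 54.47
ball [ 0.51891217 -0.08338121] 0.0747 55.52
red [ 0.51553307 -0.11093426] 0.1002 62.87
btn [ 0.56879371 -0.17349966] 0.1519 92.87
lever line 56.175503156535115
[0.48404702 0.15177383 0.22026153]
[0.48404702 0.15177383 0.22026153] 145.371640945916 [-0.85790631  0.41851513 -0.01533786]
0.00, -8.44, 0, 0, 0, 0.01, 0.83, -8.99, 0, 0, 0, 0.01,
```

Call:
apply_moves(moves=[0,-1.5,0,0,0,0,0,-3,0,0,0,0,0,-4.5,0,0,0,0,0,-6,0,0,0,0,0,-7.5,-0.5,0,0,0,0,-8.44,-1.5,0,0,0,0,-8.44,-3,0,0,0,0,-8.44,-4.5,0,0,0,0,-8.44,-5.6,0,0,0,0,-8.44,-6,0,0,0,0.2,-8.57,-6,0,0,0,0.4,-8.7,-6,0,0,0,0.6,-8.84,-6,0,0,0,0.8,-8.98,-6,0,0,0,0.88,-9.06,-6,0,0,0.03,0.96,-9.14,-6,0,0,0.07,1.04,-9.22,-6,0,0,0.1,1.11,-9.3,-6,0,0,0.13,1.11,-9.3,-6,0,0,0.13,1.11,-9.3,-6,0,0,0.13])

```text
clock: 9.03
tcp_pos: [0.5132, -0.0802, 0.0715]
orientation: [0.001, 0.235, 0.972, -0.0]
wrist_force: [-1.2, 0.0, -0.8]
finger_gap: 0.0001
grip_force: 0.0
```

Call:
apply_moves(moves=[-0.4,0.25,0,0,0,0,-0.89,0.45,0,0,0,0,-0.89,0.45,1,0,0,0,-0.89,0.45,2.4,0,0,0,-0.89,0.45,3.8,0,0,0,-0.89,1.5,5,0,0,0,-0.89,3,6,0,0,0,-0.89,4.5,6,0,0,0,-0.89,6,6,0,0,0,-0.89,7.5,6,0,0,0,-0.89,9,6,0,0,0,-0.89,9,6,0,0,0,-0.89,9,6,0,0,0])

```text
clock: 10.12
tcp_pos: [0.4895, 0.1472, 0.2209]
orientation: [0.001, 0.232, 0.973, 0.0]
wrist_force: [-0.6, -0.4, 0.5]
finger_gap: 0.0001
grip_force: 0.0
```

```bash
python3 - <<'E'
from arc import *
c=cam("top");a=cv2.resize(c["image"][215:305,280:380],None,fx=6,fy=6,interpolation=cv2.INTER_CUBIC)
cv2.imwrite("pics/t4.png",a)
E
```

```text
(no output)
```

View pics/t4.png

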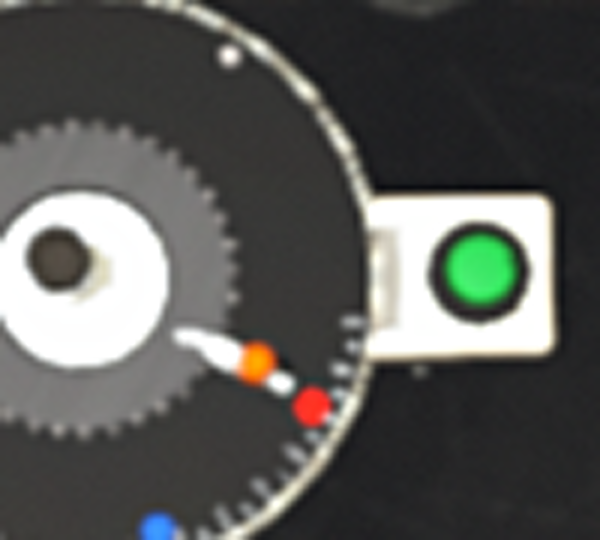

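The pointer tip is now at (286,385), the ball at (258,362), and the dot at (313,407). The lever looks slightly past the dot, so I'll compute the error.

```bash
python3 - <<'E'
from arc import *
c=cam("top")
f=lambda u,v,z: ray(c,280+(u+.5)/6-.5,215+(v+.5)/6-.5,z)
for C0 in (f(79,279,.047),np.array([.5612,-.0218,0])):
  for n,u,v,z in(("tip",284,384,.051),("in",182,336,.0525),("ball",258,362,.088),("red",313,407,.043)):
    d=f(u,v,z)-C0;print(n,f(u,v,z)[:2],np.hypot(*d[:2]).round(4),np.degrees(np.arctan2(-d[1],-d[0])).round(2))
print([proj(c,[.5612-r*np.cos(np.radians(62.8)),-.0218-r*np.sin(np.radians(62.8)),z])*6-[1680,1290] for r,z in((.089,.05),(.075,.088))])
E
```

```text
tip [ 0.52350166 -0.09971966] 0.0876 63.87
in [ 0.54073093 -0.06086448] 0.0452 61.79
ball [ 0.52894057 -0.08977593] 0.0763 64.25
red [ 0.51553307 -0.11093426] 0.1012 62.62
tip [ 0.52350166 -0.09971966] 0.0866 64.18
in [ 0.54073093 -0.06086448] 0.0441 62.35
ball [ 0.52894057 -0.08977593] 0.0752 64.61
red [ 0.51553307 -0.11093426] 0.1002 62.87
[array([284.61098296, 389.64514092]), array([251.92717385, 364.94316534])]
```

The lever has gone about 1.4° past the dot: 64.2° against 62.75°. That is inside the tolerance, but I'll nudge it back from the other side.

Call:
apply_moves(moves=[0.4,-1.5,0,0,0,0,0.9,-3,0,0,0,0,1.3,-4.5,0,0,0,0,1.8,-6,0,0,0,0,2.2,-7.5,0,0,0,0,2.6,-9,0,0,0,0,2.87,-10.07,0,0,0,0,2.87,-10.07,0,0,0,0,2.87,-10.07,-1.4,0,0,0,2.87,-10.07,-2.8,0,0,0,2.87,-10.07,-4.2,0,0,0,2.87,-10.07,-5.4,0,0,0,2.87,-10.07,-6,0,0,0,2.87,-10.07,-6,0,0,0,2.87,-10.07,-6,0,0,0,2.87,-10.07,-6,0,0,0])

```text
clock: 11.55
tcp_pos: [0.5621, -0.1074, 0.0718]
orientation: [0.001, 0.235, 0.972, -0.0]
wrist_force: [0.8, -0.5, 0.3]
finger_gap: 0.0005
grip_force: 0.0
```

Call:
apply_moves(moves=[-0.15,0.1,0,0,0,0,-0.3,0.2,0,0,0,0,-0.45,0.3,0,0,0,0,-0.58,0.38,0,0,0,0,-0.66,0.43,0,0,0,0,-0.7,0.46,0,0,0,0,-0.7,0.46,0,0,0,0,-0.7,0.46,0,0,0,0,-0.7,0.46,0,0,0,0])

```text
clock: 12.3
tcp_pos: [0.5438, -0.0949, 0.0702]
orientation: [-0.0, 0.234, 0.972, 0.0]
wrist_force: [0.0, 0.2, -0.3]
finger_gap: -0.0
grip_force: 0.0
```

```bash
python3 - <<'E'
from arc import *
print(np.mean([(cam("top"),status.get_state()["tcp_pos"])[1] for _ in range(5)],0))
E
```

```text
[ 0.54377599 -0.09500785  0.07016008]
```

Call:
apply_moves(moves=[0.4,-0.25,0,0,0,0,0.8,-0.45,0,0,0,0,0.8,-0.45,1,0,0,0,0.8,-0.45,2.4,0,0,0,0.8,-0.45,3.8,0,0,0,0.8,-1.5,5,0,0,0,0.6,-3,6,0,0,0,0.4,-4.5,6,0,0,0,0,-6,6,0,0,0,0,-7.5,6,0,0,0,0,-9,6,0,0,0,0,-9,6,0,0,0,0,-9,6,0,0,0])

```text
clock: 13.63
tcp_pos: [0.5432, -0.3222, 0.2195]
orientation: [-0.0, 0.236, 0.972, 0.0]
wrist_force: [-0.3, 0.7, -0.4]
finger_gap: 0.0001
grip_force: 0.0
```

```bash
python3 - <<'E'
from arc import *
c=cam("top");a=cv2.resize(c["image"][215:305,280:380],None,fx=6,fy=6,interpolation=cv2.INTER_CUBIC)
cv2.imwrite("pics/t5.png",a)
E
```

```text
(no output)
```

View pics/t5.png

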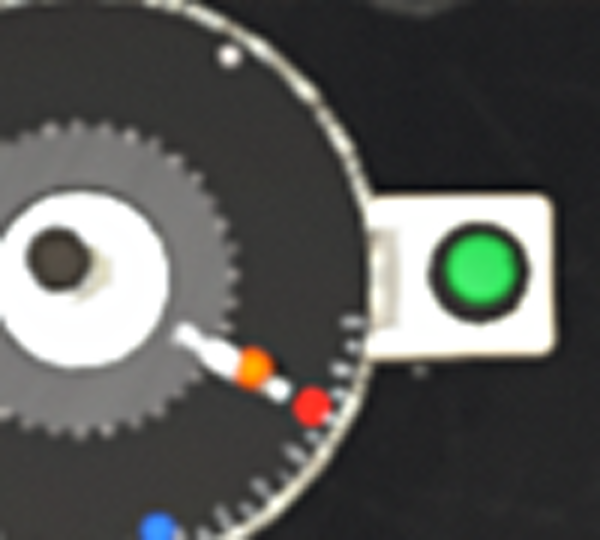

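The pointer tip is at (282,391), the ball at (253,367), and the dot at (313,407). They are aligned: the prediction for 62.8° was (285,390). Next is the button.

Call:
apply_moves(moves=[0.2,1.2,0,0,0,0,0.4,2.4,0,0,0,0,0.6,3.6,0,0,0,0,0.8,4.8,0,0,0,0,1.02,5.95,0,0,0,0,1.02,5.95,-1.2,0,0,0,1.02,5.95,-2.4,0,0,0,1.02,5.95,-3.6,0,0,0,1.02,5.95,-4.8,0,0,0,1.02,5.95,-5.8,0,0,0,1.02,5.95,-6.2,0,0,0,1.02,5.95,-6.2,0,0,0,1.02,5.95,-6.2,0,0,0])

```text
clock: 14.77
tcp_pos: [0.5694, -0.1703, 0.0659]
orientation: [-0.0, 0.234, 0.972, 0.0]
wrist_force: [0.4, 0.2, -0.5]
finger_gap: -0.0
grip_force: 0.0
```

Call:
apply_moves(moves=[0,0,-0.08,0,0,0,0,0,-0.16,0,0,0,0,0,-0.24,0,0,0,0,0,-0.24,0,0,0])

```text
clock: 15.1
tcp_pos: [0.5706, -0.1717, 0.0605]
orientation: [0.002, 0.234, 0.972, -0.0]
wrist_force: [1.2, 0.8, 3.2]
finger_gap: 0.0001
grip_force: 1.3
```

Call:
apply_moves(moves=[0,0,-0.06,0,0,0,0,0,-0.12,0,0,0,0,0,-0.12,0,0,0])

```text
clock: 15.35
tcp_pos: [0.5706, -0.1718, 0.058]
orientation: [0.002, 0.234, 0.972, -0.0]
wrist_force: [0.7, 0.8, 7.6]
finger_gap: -0.0001
grip_force: 4.1
```

Call:
apply_moves(moves=[0,0,-0.06,0,0,0,0,0,-0.12,0,0,0,0,0,-0.12,0,0,0])

```text
clock: 15.6
tcp_pos: [0.5708, -0.1718, 0.0576]
orientation: [0.002, 0.234, 0.972, -0.0]
wrist_force: [-4.9, 3.1, 25.1]
finger_gap: -0.0001
grip_force: 12.6
```

The force rose to 25 N with no further travel, so the button is at its stop. I'll retract now.

Call:
apply_moves(moves=[0,0,0.3,0,0,0,0,0,0.8,0,0,0,0,0,2,0,0,0,0,0,3.4,0,0,0,0,0,4.8,0,0,0,0,0,6,0,0,0,0,-1.5,6.4,0,0,0,0,-3,6.4,0,0,0,0,-4.5,6.4,0,0,0,0,-6,6.4,0,0,0,0,-6,6.4,0,0,0,0,-6,6.4,0,0,0])

```text
clock: 16.6
tcp_pos: [0.5681, -0.3234, 0.2119]
orientation: [-0.001, 0.236, 0.972, 0.0]
wrist_force: [0.4, -0.3, -0.8]
finger_gap: -0.0001
grip_force: 0.0
```

```bash
python3 - <<'E'
from arc import *
c=cam("top");a=cv2.resize(c["image"][150:340,170:450],None,fx=2.8,fy=2.8,interpolation=cv2.INTER_CUBIC)
cv2.imwrite("pics/t6.png",a)
E
```

```text
(no output)
```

View pics/t6.png

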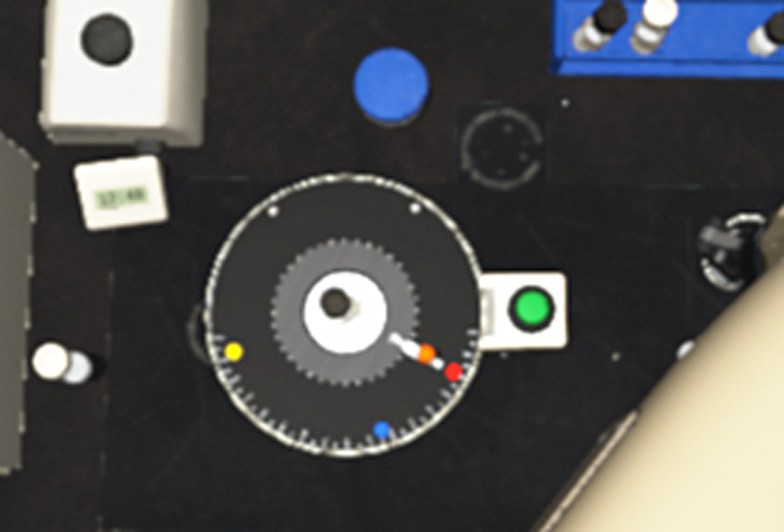

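The pointer, with the ball at (426,353), is in line with the red dot at (453,371). The button at (531,309) is up and the vials stand undisturbed.

```bash
python3 -c "
from workcell import job
print(job.hand_in())"
```

```text
the job is handed in; nothing more can be done
None
```

The lever's pointer is set on the red dot, the green button was pressed to its stop and has come up again, and the job was handed in; no verdict came back, and the last picture showed nothing disturbed, though the arm hid the area right of the viewer.

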